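# Fold down the ratchet rim prop

## Robot

A 6-joint arm with a two-finger parallel gripper is mounted at the origin on a cart in front of the work surface, level with it; the furniture and walls round the work are solid. World frame = base frame: x ahead of the robot, y to its left, z up, the work surface at z = 0. Lengths are in mm, angles in rad, forces in N, time in s.
With the tool pointing down it reaches from about 350 to 875 mm from the base axis. Payload 15.5 kg.
Tool frame: the origin (TCP) lies midway between the tips of the shut fingers; the grasp point (between the pads) lies 19 mm behind it; z points along the fingers, x is the direction in which the jaws open and shut, and the axes are right-handed (so a half turn about z gives the same grasp; the last joint's range is limited). The gripper opens to 85 mm and grips with 20 to 120 N. Pads are 22 mm wide; open, the fingers measure 114 mm over their backs; the gripper's body (76 mm by 85 mm) begins 54 mm behind the grasp point. The pads swing forward as they close: fully open they stand 13 mm farther back than shut.
Start: joints at [-1.282, 0.494, 1.345, -0, 1.302, -0.096], TCP at [234.03, -579.531, 231.277] pointing down, gripper open.
Joint ranges: [-2.91, 2.91], [-0.82, 2.16], [0.22, 2.67], [-1.22, 4.37], [0.12, 2.79], [-3.08, 3.08]. Speed limits (rad/s): [1.89, 1.89, 2.57, 3.01, 3.01, 3.01].

## Interface

Orientations are given as a unit quaternion [x, y, z, w].
In Python, from station import env gives the robot as it stands.
- The arm moves only by the tool jog_arm, never from a script. Its argument "moves" is a list that holds one entry, the list of rows, each a list of 6 numbers: the shift along the tool's x, y, z scaled (see below), then the turn, a rotation vector about the tool's x, y, z scaled (see below). In form: [[[x, y, z, rx, ry, rz], ...]]. A call has 1 to 12 rows; each row is the pose to reach, as a shift and turn from the pose commanded when the call began, along the tool's axes at that moment, turning the shorter way round; what a row does not reach only later rows make up. The controller multiplies each number of a shift by 0.12 m and each number of a turn by 360 degrees. A row lasts 1/8 s, in which the tool goes at most 62.5 mm and 10.7 degrees, less where a joint would pass 70% of its speed; a pose out of reach is approached as far as the arm can. A call with a number of a shift or a turn outside -1 to 1 is refused whole. A call with a gripper value outside its range is refused whole. "grip" is the opening, from -1 (shut) to 1 (fully open), so that 0 is half open, set as the call begins (left out, the last holds). The fingers move at their own pace and stop on an object; the grip force is fixed at half the most. Time passes only in rows, so rows that repeat a pose let the fingers close. It gives the time, the measured TCP pose, the force and the opening at its end, in the units of the state.
- env.get_state(): the state, without advancing time (a new reading comes with each control period).
- env.grab_frame(name): name is "side" or "top" or "wrist"; returns (picture, depth): 420x560x3 uint8, red, green, blue; 420x560 float32, mm along the optical axis (not along the pixel's ray), 0 where there is no reading.
- env.get_calibration(name): a dict with "K" (3x3 intrinsics, pixels), "dist" ([k1, k2, p1, p2, k3] as OpenCV has them; the pictures are not rectified), "R" (3x3) and "t" (3): a world point X has camera coordinates R X + t; the wrist camera has in their place "hand_eye" (4x4, takes a point from camera to tool coordinates, whose origin is the TCP and whose axes are the tool frame's). Camera axes: x right, y down, z forward; pixel columns grow to the right and rows downward; lengths in mm; the calibration is good to about 2 mm. A picture is of the moment at which its call begins: read the wrist's pose just before it. get_calibration takes no time and is no camera call.
- env.job_done(): hands the job in, once; it reports no verdict.
The state is a dict: "time": time; "joint_pos": joint angles; "joint_velocities": joint speeds; "joint_efforts": joint torques, N m; "tool_pos": TCP position; "tcp_rot": TCP orientation; "wrist_force": force on the tool from outside, world axes, zero at the start; "moment": the same for the moment, N m; "opening": finger opening in mm.
Only numpy, scipy, OpenCV 4.12 (cv2) and the standard library are available. Lean on these libraries where they do the work, as an engineer would, in place of code of your own. Each camera call takes 0.05 s, during which the arm holds its last target. There are 200 camera calls.

## Task

The rim prop bolted to the bench still stands raised and has to be folded flat. With a fingertip, press the thumb pad of its ratchet pawl down to its stop, so that the pawl's nose leaves the teeth and stays clear; then push the arm down by its crossbar until it lies on its rubber stop, and let go. Only press and push: grasp nothing, and leave the torch, V-block, ring and nut beside it where they are.

Things in the scene. Friction and masses are not known exactly. Their poses are not given: they have to be found in the camera images.
- rim_prop: Grey base plate, 290 (x) x 90 x 10 mm, bolted down; place and yaw vary. Origin on the bench below the arm's hinge axis, which is 75 mm up between cheeks 97 mm high; plate spans x -140 to 150 mm. Own x points from the crossbar end to the thumb pad end, y lies along both hinges, z up. A rubber-topped post at x -105 mm is the arm's stop.
- prop_arm (a joint): Arm hinge, rad: 0 = raised, 0.80 rad above level on the base's -x side; grows going down; 0.80 = level, on its stop. Starts within 0.04 of 0. With the pawl in the teeth it is locked at 0.05 (gives to 0.09 if forced). Freed, it does not fall: the stiff hinge needs 2 to 5 N on the crossbar and stays where it is left. Cannot rise past -0.04.
- crossbar (a point): Middle of the crossbar (on its centre line) at the arm's free end, 150 mm from the arm's hinge axis: a bar 114 mm long along the base's y, with a 26 mm diameter steel boss in the middle 18 mm and a 20 mm diameter black rubber sleeve on each side. 183 mm above the bench when raised, 75 mm when down.
- prop_pawl (a joint): Pawl hinge, rad: 0 = nose in the teeth, 0.36 = thumb pad down on its stop; clear of the teeth above about 0.2. Starts at 0 to 0.02. No spring: the stiff pivot needs 3 to 4 N on the pad and the pawl stays where it is left. Pivot axis along the base's y, 47 mm towards base +x from the arm's hinge, 20 mm above the bench.
- thumb_pad (a point): Centre of the upper face of the pawl's ribbed thumb pad, a dark steel plate 32 (x) x 34 (y) x 6 mm, about 122 mm towards base +x from the arm's hinge. Face 57 mm above the bench with the pawl in; pressed home it has gone down about 28 mm and out (+x) about 8 mm. Nothing stands above it.
- wheel_stand: The cast wheel upright in its roller cradle, an obstacle beside the prop, on the robot's right: 400 mm long (its x), 170 mm wide (its y), 404 mm tall; origin on the bench below its middle. It always stands in the same place.
- torch: Black torch, 32 x 118 x 32 mm, lying on the bench beside the prop, to be left alone; origin under its middle, length along y.
- v_block: Ground steel V-block, 49 x 52 x 34 mm, to be left alone; origin under its middle.
- setting_ring: Steel setting ring with a black rim, diameter 65 mm, 23 mm high, to be left alone; origin under its middle.
- wheel_nut: Steel wheel nut, 30 mm across, 19 mm high, to be left alone; origin under its middle.

How it is judged:
By the outcome, as a careful person would: the job done as asked, in the order asked, and still so for the second after the job is handed in, with the robot touching nothing.
It also fails if it takes over 48 s, if anything falls off the work surface, if the arm or the gripper's body presses on something with over 40 N, if the wrist force passes 120 N, or if a joint passes its speed limit or range.

## Working session

There is one attempt and no reset: what is moved stays moved. The work goes in short steps, Python scripts to look and compute and a tool call to move; the robot and the scene stay as the last step left them, time stands still between calls to the robot, and variables do not carry over. Pictures are saved under pics/ and viewed, about 8 in all and at most 12, crops included, and the job is handed in when it is done.

Besides the shell and the picture viewer there is one more tool, called after "Emit:" as name([rows], argument=value, ...), one row to a line, values as JSON. jog_arm: Moves the arm, as the interface text tells. Shifts and turns lie within -1 to 1; 1 stands for 0.12 m of shift or 360 degrees of turn. Its arguments: {"type":"object","properties":{"moves":{"type":"array","items":{"type":"array","items":{"type":"array","items":{"type":"number","minimum":-1,"maximum":1}}}},"grip":{"type":"number"}},"required":["moves"]}

```bash
mkdir -p pics; python3 - <<'E'
from station import env
import cv2,numpy as np
s=env.get_state();print(s['time'],s['tool_pos'],s['tcp_rot'],s['opening'])
for n in ['top','side']:
    p,d=env.grab_frame(n);cv2.imwrite(f'pics/{n}0.png',p[:,:,::-1]);np.save(f'pics/{n}0.npy',d)
    c=env.get_calibration(n);print(n,c)
E
```

```text
0.0 [ 233.92599124 -579.15620887  230.66817868] [ 8.28986860e-01 -5.59267699e-01 -4.97757099e-04 -4.21861393e-04] 85.64407808565412
top {'K': array([[543.54803385,   0.        , 272.8350813 ],
       [  0.        , 543.54803385, 208.7565632 ],
       [  0.        ,   0.        ,   1.        ]]), 'dist': array([-0.10972755,  0.        ,  0.        ,  0.        ,  0.        ]), 'R': array([[ 0.0231492 , -0.99968963, -0.00920602],
       [-0.98127046, -0.02095926, -0.19149149],
       [ 0.19123911,  0.01346647, -0.9814511 ]]), 't': array([  84.9345425 ,  537.13352252, 1115.11670016])}
side {'K': array([[415.66588633,   0.        , 272.62848451],
       [  0.        , 415.66588633, 208.74362951],
       [  0.        ,   0.        ,   1.        ]]), 'dist': array([-0.12325612,  0.        ,  0.        ,  0.        ,  0.        ]), 'R': array([[-6.28049755e-01,  7.78173146e-01, -2.46064202e-04],
       [ 6.20290867e-01,  5.00434779e-01, -6.03990292e-01],
       [-4.69885887e-01, -3.79488586e-01, -7.96991635e-01]]), 't': array([ 290.21031224, -284.64344033, 1410.12333453])}
```

View pics/top0.png

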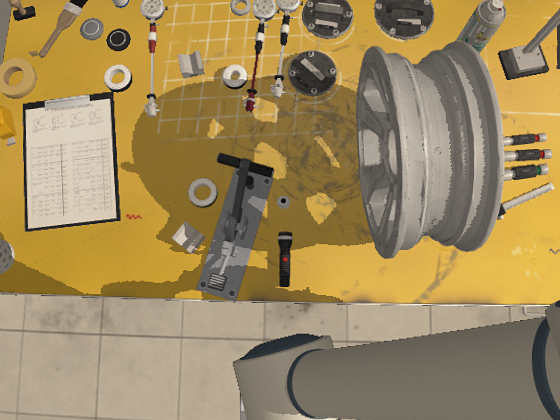

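View pics/side0.png

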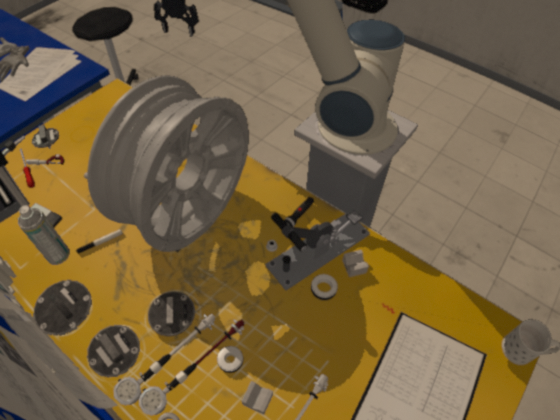

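```bash
cat > h.py <<'E'
import cv2,numpy as np
from station import env
def world(n,d):
    c=env.get_calibration(n);H,W=d.shape
    uv=np.stack(np.meshgrid(np.arange(W),np.arange(H)),-1).reshape(-1,1,2).astype(float)
    r=cv2.undistortPoints(uv,c['K'],c['dist']).reshape(H,W,2)
    C=np.dstack([r*d[...,None],d]);return (C-c['t'])@c['R']
def proj(n,X):
    c=env.get_calibration(n);return cv2.projectPoints(np.float64(X),cv2.Rodrigues(c['R'])[0],c['t'],c['K'],c['dist'])[0][:,0]
E
python3 - <<'E'
from h import *
d=np.load('pics/top0.npy');P=world('top',d);im=cv2.imread('pics/top0.png')
for u,v in [(245,164),(220,157),(265,172),(216,283),(241,185),(237,213),(204,290),(236,296),(268,170),(203,192),(187,236),(283,201),(285,260)]: print((u,v),P[v,u].round(1))
# wheel extents
w=(P[...,2]>60)&(d>0)&(np.arange(560)[None]>345)&(np.arange(420)[:,None]<275)
print('wheel',P[w].min(0),P[w].max(0))
# plate: z 5..16 near
roi=np.zeros(d.shape,bool);roi[150:305,190:280]=1
m=roi&(P[...,2]>5)&(P[...,2]<15)
hsv=cv2.cvtColor(im,cv2.COLOR_BGR2HSV);m&=hsv[...,1]<90
n,l,st,_=cv2.connectedComponentsWithStats(m.astype(np.uint8));k=1+st[1:,4].argmax();print(st[k])
print(cv2.minAreaRect(P[l==k][:,:2].astype(np.float32)),P[l==k][:,2].mean())
c=im[145:305,180:300];cv2.imwrite('pics/crop0.png',cv2.resize(c,None,fx=3.7,fy=3.7,interpolation=2)) 
E
```

```text
(245, 164) [593.7 150.3 193.9]
(220, 157) [606.8 198.9 193.8]
(265, 172) [578.9 111.6 193.1]
(216, 283) [373.3 211.6  60.4]
(241, 185) [559.7 158.8 162.5]
(237, 213) [512.9 168.7 113. ]
(204, 290) [360.1 243.1   9.5]
(236, 296) [349.  172.8   9.8]
(268, 170) [582.6 105.9 194.4]
(203, 192) [581.1 257.   -2.1]
(187, 236) [475.1 282.8  29.4]
(283, 201) [559.7  75.2  18.6]
(285, 260) [427.9  68.4  28.4]
wheel [ 417.62091148 -511.4921683    60.07396937] [979.94737564 -74.79884259 408.84594771]
[ 197  168   76  134 3220]
((488.86932373046875, 180.49513244628906), (89.88113403320312, 288.9322204589844), 74.77594757080078) 11.136035361108418
```

View pics/crop0.png

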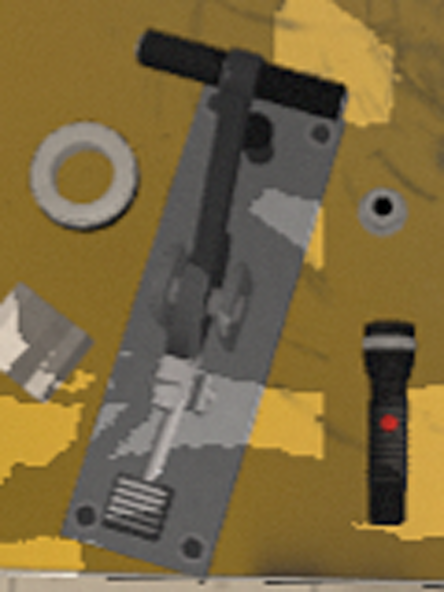

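The top view shows the crossbar at (245,164) and the pad at (217,282), with the torch, nut, ring and V-block clear of the prop. The plate fit puts the prop origin at about (494,179), with its own x at 164.8°. The side view agrees. I'll raise and swing around in front of the wheel.

Emit:
jog_arm([
  [[-0.4,-0.17,-0.5,0,0,0],[-0.85,-0.34,-1,0,0,0],[-0.85,-0.34,-1,0,0,0],[-0.85,-0.34,-1,0,0,0]],
], grip=-1)

```text
time: 0.6
tool_pos: [234.0, -469.0, 353.5]
tcp_rot: [0.829, -0.559, 0.001, 0.001]
wrist_force: [-0.0, -0.9, -0.0]
opening: 12.4
```

```bash
cat >> h.py <<'E'
from scipy.spatial.transform import Rotation as Ro
O=np.array([493.7,179.2,0]);a=np.deg2rad(164.8)
B=np.array([[np.cos(a),-np.sin(a),0],[np.sin(a),np.cos(a),0],[0,0,1]]) # prop->world
def pr(x,y,z): return O+B@[x,y,z]
def go(X,ang):
    "scaled shift and turn to world X with tool x at ang deg, pointing down"
    s=env.get_state();R=Ro.from_quat(s['tcp_rot'])
    c=np.deg2rad(ang);T=np.column_stack([[np.cos(c),np.sin(c),0],[np.sin(c),-np.cos(c),0],[0,0,-1]])
    print('t',round(s['time'],2),'tcp',np.round(s['tool_pos'],1),'F',np.round(s['wrist_force'],1),'prop',np.round(B.T@(s['tool_pos']-O),1))
    print(' shift',np.round(R.inv().apply(X-s['tool_pos'])/120,3),'turn',np.round((R.inv()*Ro.from_matrix(T)).as_rotvec()/2/np.pi,3))
E
python3 -c "
from h import *
go(np.array([290,-370,470]),-40)"
```

```text
t 0.6 tcp [ 234.  -469.   353.5] F [-0.  -0.9 -0. ] prop [ 80.7 693.6 353.5]
 shift [-0.586 -0.742 -0.973] turn [ 0.    -0.001 -0.078]
```

Emit:
jog_arm([
  [[-0.29,-0.37,-0.49,0,0,-0.026],[-0.585,-0.74,-0.97,0,0,-0.052],[-0.585,-0.74,-0.97,0,0,-0.078],[-0.585,-0.74,-0.97,0,0,-0.078]],
])

```text
time: 1.1
tool_pos: [290.8, -371.1, 468.8]
tcp_rot: [0.94, -0.34, 0.001, 0.001]
wrist_force: [0.5, -0.3, 0.2]
opening: 0.0
```

Emit:
jog_arm([
  [[-0.21,-0.49,0,0,0,-0.027],[-0.43,-0.98,0,0,0,-0.054],[-0.43,-0.98,0,0,0,-0.08],[-0.43,-0.98,0,0,0,-0.08]],
])

```text
time: 1.6
tool_pos: [325.7, -248.3, 466.4]
tcp_rot: [0.995, -0.098, -0.001, -0.001]
wrist_force: [0.1, -0.3, 0.1]
opening: -0.1
```

```bash
python3 -c "
from h import *
go(np.array([360,-130,470]),15)"
```

```text
t 1.6 tcp [ 325.7 -248.3  466.4] F [ 0.1 -0.3  0.1] prop [ 50.1 456.6 466.4]
 shift [ 0.088 -1.023 -0.029] turn [-0.     0.    -0.073]
```

Emit:
jog_arm([
  [[0.05,-0.5,0,0,0,-0.025],[0.09,-0.99,0,0,0,-0.05],[0.09,-0.99,0,0,0,-0.074],[0.09,-0.99,0,0,0,-0.074]],
])

```text
time: 2.1
tool_pos: [359.4, -134.2, 466.8]
tcp_rot: [0.991, 0.132, -0.001, -0.0]
wrist_force: [-0.2, -0.8, 0.4]
opening: -0.1
```

Emit:
jog_arm([
  [[0.16,-0.45,0,0,0,-0.028],[0.33,-0.9,0,0,0,-0.056],[0.33,-0.9,0,0,0,-0.083],[0.33,-0.9,0,0,0,-0.083]],
])

```text
time: 2.6
tool_pos: [368.8, -19.6, 467.2]
tcp_rot: [0.924, 0.382, -0.0, -0.0]
wrist_force: [-0.1, -0.4, 0.3]
opening: -0.2
```

Emit:
jog_arm([
  [[0.37,-0.33,0,0,0,-0.028],[0.74,-0.67,0,0,0,-0.056],[0.74,-0.67,0,0,0,-0.083],[0.74,-0.67,0,0,0,-0.083]],
])

```text
time: 3.1
tool_pos: [374.1, 100.0, 467.3]
tcp_rot: [0.795, 0.607, -0.0, -0.0]
wrist_force: [-0.1, 0.6, 0.2]
opening: 0.2
```

```bash
python3 -c "
from h import *
go(pr(126,0,350),74.8)"
```

```text
t 3.1 tcp [374.1 100.  467.3] F [-0.1  0.6  0.2] prop [ 94.7 107.8 467.3]
 shift [ 0.899 -0.261  0.977] turn [-0.  0. -0.]
```

Emit:
jog_arm([
  [[0.3,-0.087,0.33,0,0,0],[0.6,-0.17,0.66,0,0,0],[0.9,-0.26,0.97,0,0,0],[0.9,-0.26,0.97,0,0,0]],
])

```text
time: 3.6
tool_pos: [370.4, 212.8, 348.7]
tcp_rot: [0.795, 0.607, -0.002, -0.001]
wrist_force: [0.8, -1.4, 0.8]
opening: -0.2
```

Emit:
jog_arm([
  [[0,0,0.5,0,0,0],[0,0,1,0,0,0],[0,0,1,0,0,0]],
])

```text
time: 3.98
tool_pos: [369.9, 210.9, 229.5]
tcp_rot: [0.794, 0.607, -0.003, -0.001]
wrist_force: [-0.2, -0.4, 1.5]
opening: 0.3
```

Emit:
jog_arm([
  [[0,0,0.5,0,0,0],[0,0,1,0,0,0],[0,0,1,0,0,0],[0,0,1,0,0,0]],
])

```text
time: 4.47
tool_pos: [372.9, 213.4, 114.0]
tcp_rot: [0.793, 0.61, 0.001, 0.0]
wrist_force: [0.5, -0.3, 0.6]
opening: 0.1
```

```bash
python3 -c "
from h import *
go(pr(126,0,60),74.8)
p,d=env.grab_frame('side');u,v=proj('side',[pr(126,0,60)])[0].astype(int);print(u,v)
c=p[max(v-110,0):v+80,max(u-140,0):u+110,::-1];print(u-140,v-110);cv2.imwrite('pics/side1.png',cv2.resize(c,None,fx=3,fy=3,interpolation=2))"
```

```text
t 4.47 tcp [372.9 213.4 114. ] F [ 0.5 -0.3  0.6] prop [125.6  -1.3 114. ]
 shift [-0.012 -0.005  0.45 ] turn [ 0.    -0.     0.001]
355 214
215 104
```

View pics/side1.png

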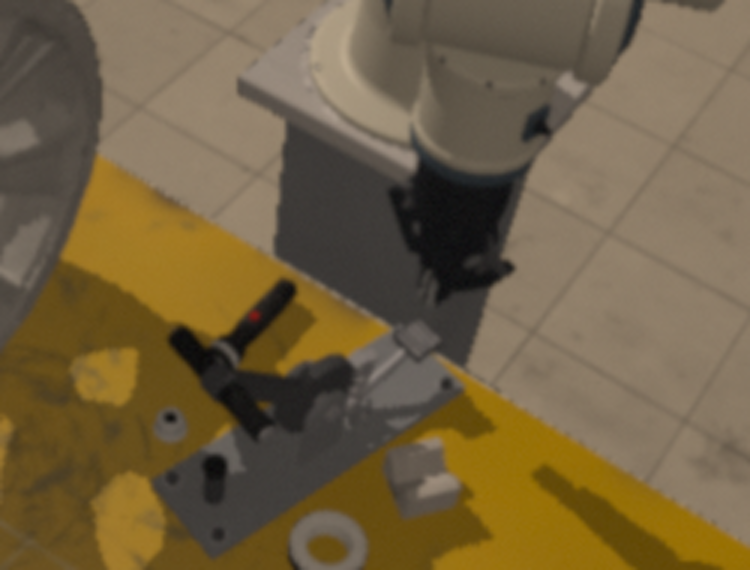

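Shut fingertips at crop (432,292) stand right above the pad (417,338). I'll press in steps.

Emit:
jog_arm([
  [[0,0,0.2,0,0,0],[0,0,0.4,0,0,0],[0,0,0.46,0,0,0],[0,0,0.5,0,0,0],[0,0,0.54,0,0,0],[0,-0.01,0.58,0,0,0],[0,-0.02,0.61,0,0,0],[0,-0.03,0.63,0,0,0]],
])

```text
time: 5.52
tool_pos: [367.8, 214.2, 35.6]
tcp_rot: [0.792, 0.611, 0.0, 0.0]
wrist_force: [1.4, -0.6, 3.0]
opening: -0.2
```

Emit:
jog_arm([
  [[0,-0.01,0.02,0,0,0],[0,-0.01,0.04,0,0,0],[0,-0.01,0.05,0,0,0],[0,-0.01,0.05,0,0,0]],
])

```text
time: 6.02
tool_pos: [366.0, 214.3, 29.6]
tcp_rot: [0.792, 0.611, -0.0, -0.0]
wrist_force: [-0.6, 1.2, 0.4]
opening: 0.2
```

```bash
python3 -c "
from h import *
go(pr(130,0,29),74.8)"
```

```text
t 6.03 tcp [366.  214.3  29.6] F [-0.6  1.2  0.4] prop [132.4  -0.4  29.6]
 shift [-0.004  0.02   0.005] turn [-0.     0.     0.001]
```

Emit:
jog_arm([
  [[0,0,0.01,0,0,0],[0,0,0.02,0,0,0],[0,0,0.02,0,0,0]],
])

```text
time: 6.4
tool_pos: [366.0, 214.4, 27.8]
tcp_rot: [0.792, 0.611, 0.0, -0.0]
wrist_force: [-4.5, 0.4, 24.4]
opening: 0.1
```

Emit:
jog_arm([
  [[0,0,0.01,0,0,0],[0,0,0.02,0,0,0],[0,0,0.02,0,0,0]],
])

```text
time: 6.78
tool_pos: [366.0, 214.5, 26.2]
tcp_rot: [0.792, 0.611, 0.001, 0.0]
wrist_force: [-9.0, 0.7, 57.0]
opening: -0.1
```

The pad is at its stop: the force rose to 57 N over about 2 mm. I'll lift off and look.

Emit:
jog_arm([
  [[0,0,-0.1,0,0,0],[0,0,-0.5,0,0,0],[0,0,-1,0,0,0],[0,0,-1,0,0,0]],
])

```text
time: 7.28
tool_pos: [368.0, 215.1, 148.4]
tcp_rot: [0.792, 0.611, 0.003, 0.001]
wrist_force: [0.5, -0.0, -0.5]
opening: -0.2
```

Emit:
jog_arm([
  [[0,0,-0.5,0,0,0],[0,0,-1,0,0,0],[0,0,-1,0,0,0]],
])

```text
time: 7.65
tool_pos: [367.9, 215.0, 268.0]
tcp_rot: [0.792, 0.611, 0.003, 0.001]
wrist_force: [0.4, 0.4, -0.6]
opening: 0.4
```

```bash
python3 -c "
from h import *
go(pr(-20,0,266),74.8)
p,d=env.grab_frame('side');P=world('side',d)
Q=(P-O)@B
m=(abs(Q[...,1])<16)&(Q[...,0]>100)&(Q[...,0]<150)&(Q[...,2]>18)&(Q[...,2]<80)&(d>0)
q=Q[m];print(len(q),q.mean(0),q.min(0),q.max(0),np.polyfit(q[:,0],q[:,2],1))
c=p[104:294,215:465,::-1];cv2.imwrite('pics/side2.png',cv2.resize(c,None,fx=3,fy=3,interpolation=2))"
```

```text
t 7.65 tcp [367.9 215.  268. ] F [ 0.4  0.4 -0.6] prop [130.8  -1.5 268. ]
 shift [-0.023  1.257  0.023] turn [ 0.001 -0.001  0.001]
123 [124.05497804  -1.22350745  28.92911318] [101.44824107 -15.84748804  19.7555543 ] [147.43474427  15.52459941  34.88039856] [-0.03551862 33.33537525]
```

View pics/side2.png

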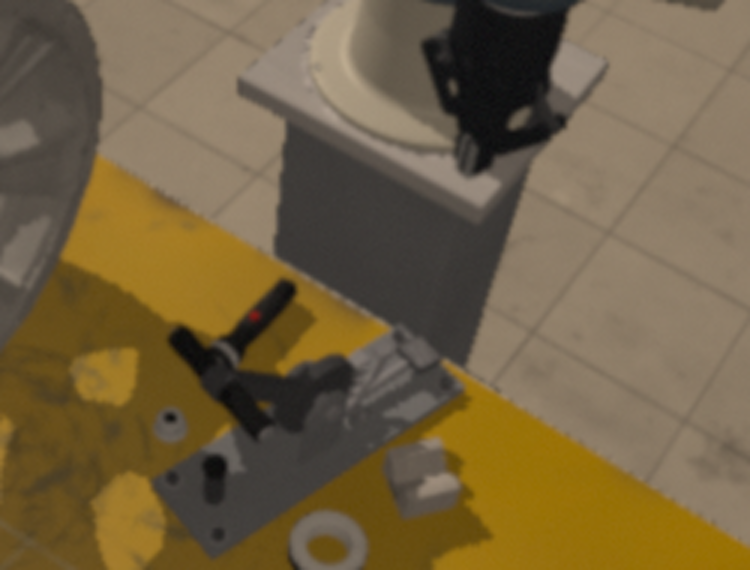

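The pad now sits at crop (417,352), about 28 mm lower, and has stayed down. Next the crossbar.

Emit:
jog_arm([
  [[-0.01,0.5,0,0,0,0],[-0.01,0.985,0,0,0,0],[-0.01,0.985,0,0,0,0]],
])

```text
time: 8.07
tool_pos: [482.8, 181.9, 262.4]
tcp_rot: [0.793, 0.61, -0.001, -0.0]
wrist_force: [-0.6, 0.7, -0.2]
opening: 0.2
```

Emit:
jog_arm([
  [[-0.01,0.5,0.1,0,0,0],[-0.01,0.985,0.3,0,0,0],[-0.01,0.985,0.4,0,0,0],[-0.01,0.985,0.4,0,0,0]],
])

```text
time: 8.57
tool_pos: [592.2, 151.9, 214.4]
tcp_rot: [0.792, 0.611, -0.002, -0.001]
wrist_force: [0.1, 0.0, -0.6]
opening: -0.5
```

```bash
python3 -c "
from h import *
go(pr(-106,0,196),74.8)
p,d=env.grab_frame('side')
c=p[104:294,215:465,::-1];cv2.imwrite('pics/side3.png',cv2.resize(c,None,fx=3,fy=3,interpolation=2))"
```

```text
t 8.57 tcp [592.2 151.9 214.4] F [ 0.1  0.  -0.6] prop [-102.2    0.5  214.4]
 shift [0.004 0.032 0.153] turn [-0.001  0.     0.001]
```

View pics/side3.png

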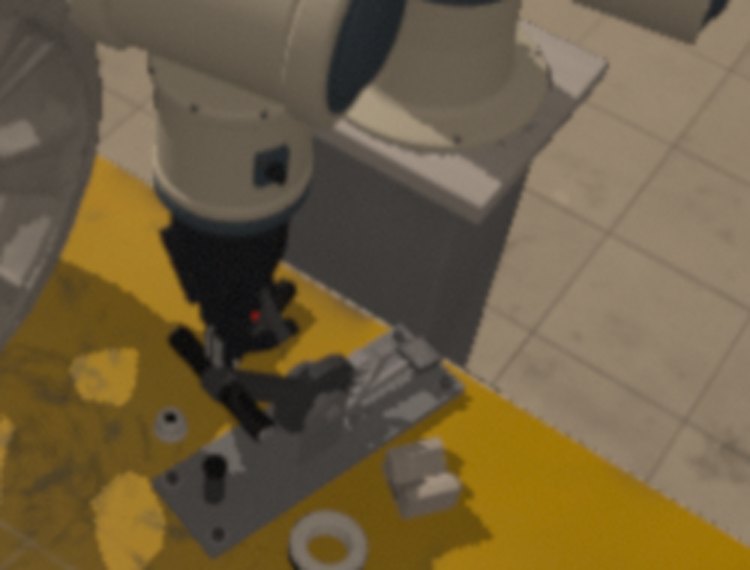

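The fingertips at crop (215,350) are right over the boss (213,380). I'll push along the arc.

Emit:
jog_arm([
  [[0,0.02,0.1,0,0,0],[0,0.02,0.157,0,0,0],[0,0.06,0.2,0,0,0],[0,0.1,0.25,0,0,0],[0,0.14,0.3,0,0,0],[0,0.18,0.35,0,0,0],[0,0.21,0.4,0,0,0],[0,0.245,0.455,0,0,0],[0,0.275,0.51,0,0,0],[0,0.3,0.57,0,0,0],[0,0.3,0.57,0,0,0]],
])

```text
time: 10.0
tool_pos: [629.6, 142.6, 148.1]
tcp_rot: [0.792, 0.611, 0.0, 0.0]
wrist_force: [-0.7, 0.4, -0.2]
opening: -0.1
```

```bash
python3 -c "
from h import *
go(pr(-150,0,88),74.8)
p,d=env.grab_frame('side')
c=p[104:294,215:465,::-1];cv2.imwrite('pics/side4.png',cv2.resize(c,None,fx=3,fy=3,interpolation=2))"
```

```text
t 10.0 tcp [629.6 142.6 148.1] F [-0.7  0.4 -0.2] prop [-140.7   -0.3  148.1]
 shift [-0.003  0.077  0.5  ] turn [ 0.    -0.     0.001]
```

View pics/side4.png

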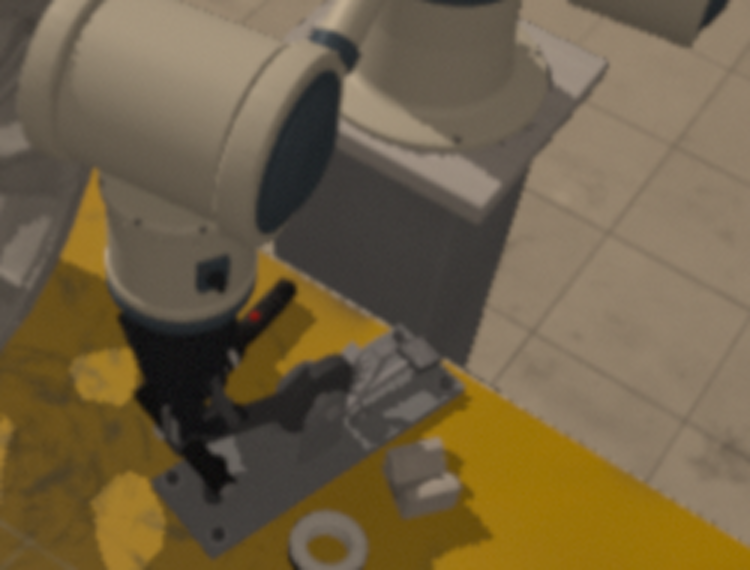

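The arm is following the fingertip. I'll continue to the stop.

Emit:
jog_arm([
  [[0,0.01,0.065,0,0,0],[0,0.02,0.13,0,0,0],[0,0.035,0.19,0,0,0],[0,0.045,0.25,0,0,0],[0,0.055,0.31,0,0,0],[0,0.06,0.37,0,0,0],[0,0.06,0.43,0,0,0],[0,0.06,0.47,0,0,0],[0,0.06,0.49,0,0,0],[0,0.06,0.5,0,0,0],[0,0.06,0.5,0,0,0]],
])

```text
time: 11.42
tool_pos: [635.7, 141.0, 88.4]
tcp_rot: [0.792, 0.611, -0.0, -0.0]
wrist_force: [0.3, -0.2, 1.0]
opening: 0.1
```

Emit:
jog_arm([
  [[0,0,0.005,0,0,0],[0,0,0.01,0,0,0],[0,0,0.01,0,0,0]],
])

```text
time: 11.8
tool_pos: [635.8, 141.0, 87.8]
tcp_rot: [0.792, 0.611, -0.0, -0.0]
wrist_force: [-3.5, 0.3, 8.0]
opening: -0.2
```

```bash
python3 -c "
from h import *
go(pr(-150,0,88),74.8)"
```

```text
t 11.8 tcp [635.8 141.   87.8] F [-3.5  0.3  8. ] prop [-147.2   -0.4   87.8]
 shift [-0.004  0.024 -0.002] turn [-0.    -0.     0.001]
```

Emit:
jog_arm([
  [[0,0,0.01,0,0,0],[0,0,0.015,0,0,0],[0,0,0.015,0,0,0]],
])

```text
time: 12.18
tool_pos: [635.9, 141.1, 87.3]
tcp_rot: [0.792, 0.611, 0.0, 0.0]
wrist_force: [-9.2, -1.4, 26.5]
opening: -0.2
```

Emit:
jog_arm([
  [[0,0,0.005,0,0,0],[0,0,0.01,0,0,0],[0,0,0.01,0,0,0]],
])

```text
time: 12.55
tool_pos: [636.0, 141.1, 87.0]
tcp_rot: [0.792, 0.611, 0.001, 0.0]
wrist_force: [-14.4, -2.8, 40.9]
opening: -0.1
```

The arm is firmly on its stop: 41 N with almost no further travel. I'll lift off and check.

Emit:
jog_arm([
  [[0,0,-0.05,0,0,0],[0,0,-0.4,0,0,0],[0,0,-0.9,0,0,0],[0,0,-1,0,0,0],[0,0,-1,0,0,0]],
])

```text
time: 13.18
tool_pos: [636.2, 141.0, 204.8]
tcp_rot: [0.792, 0.611, 0.001, 0.0]
wrist_force: [-1.1, -0.3, -0.4]
opening: -0.0
```

Emit:
jog_arm([
  [[0,-0.5,-0.5,0,0,0],[0,-1,-0.9,0,0,0],[0,-1,-0.9,0,0,0],[0,-1,-0.9,0,0,0]],
])

```text
time: 13.68
tool_pos: [518.7, 172.0, 312.6]
tcp_rot: [0.792, 0.611, 0.0, 0.0]
wrist_force: [-0.1, 1.5, 0.1]
opening: -0.2
```

```bash
python3 -c "
from h import *
go(pr(-20,0,300),74.8)
p,d=env.grab_frame('side');P=world('side',d);Q=(P-O)@B
for nm,x0,x1,yy in [('pad',100,150,16),('bar',-170,-135,55),('barin',-134,-90,55)]:
    m=(abs(Q[...,1])<yy)&(Q[...,0]>x0)&(Q[...,0]<x1)&(Q[...,2]>18)&(Q[...,2]<220)&(d>0);q=Q[m]
    print(nm,len(q),np.percentile(q,[50,95,100],axis=0).round(1).tolist())
c=p[104:294,215:465,::-1];cv2.imwrite('pics/side5.png',cv2.resize(c,None,fx=3,fy=3,interpolation=2))"
```

```text
t 13.68 tcp [518.7 172.  312.6] F [-0.1  1.5  0.1] prop [-26.    0.4 312.6]
 shift [ 0.003 -0.05   0.105] turn [ 0.    -0.     0.001]
pad 128 [[123.9, -1.4, 29.1], [141.2, 13.9, 32.9], [145.3, 15.8, 35.6]]
bar 385 [[-153.4, -3.2, 83.6], [-141.8, 47.6, 88.1], [-135.4, 54.5, 91.1]]
barin 207 [[-111.3, -5.2, 79.1], [-93.3, 4.5, 88.4], [-90.1, 7.0, 91.9]]
```

View pics/side5.png

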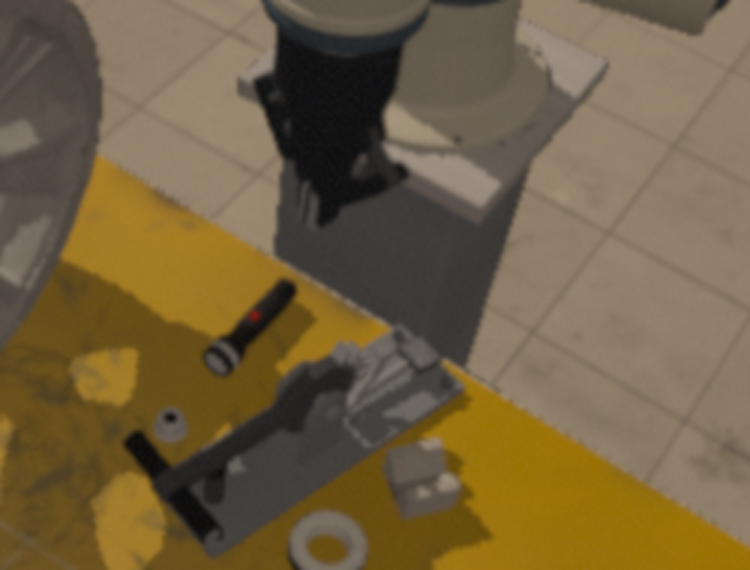

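The arm lies level (crossbar from (130,440) to (213,535)), the pad is still down at (417,352), and the neighbouring items have not moved. Handing in.

```bash
python3 -c "
from station import env
print(env.job_done())"
```

```text
the job is handed in; nothing more can be done
None
```

The rim prop is folded flat, and I handed the job in at about 13.7 s of the 48 s allowed; no verdict is reported.

- **Pawl:** I pressed the thumb pad down to its stop with the shut fingertips. The force rose to 57 N with little further travel. In the last image the pad was still down, about 28 mm below where it started.
- **Arm:** I pushed it down by the crossbar's boss, following its arc, until it rested on the rubber stop at 41 N. The final depth image puts the top of the bar at about 88 mm, which is level.
- **Surroundings:** In the pictures the torch, V-block, ring and nut look unmoved; I did not measure them. The gripper was clear of everything, with wrist force near zero.

The 57 N and 41 N were fingertip readings, under the 120 N wrist limit. No check failed or disagreed.

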